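# Load a bottle cap into the washer rack, open side down

### The arm

A 7-joint arm with a two-finger parallel gripper is mounted at the origin on the work surface. World frame = base frame: x ahead of the robot, y to its left, z up, the work surface at z = 0. Lengths are in m, angles in rad, forces in N, time in s.
With the tool pointing down it reaches from about 0.4 to 0.875 m from the base axis. Payload 19.3 kg.
Tool frame: the origin (TCP) lies midway between the tips of the shut fingers; the grasp point (between the pads) lies 19 mm behind it; z points along the fingers, y is the direction in which the jaws open and shut (so a half turn about z gives the same grasp; the last joint's range is limited). The gripper opens to 85 mm and grips with 20 to 120 N. Pads are 22 mm wide; open, the fingers measure 114 mm over their backs; the gripper's body (76 mm by 85 mm) begins 54 mm behind the grasp point. The pads swing forward as they close: fully open they stand 13 mm farther back than shut.
Start: joints at [-0.07, 0.521, -0.036, 1.599, 0.021, 1.021, -0.113], TCP at [0.625, -0, 0.231] pointing down, gripper open.
Joint ranges: [-2.91, 2.91], [-0.3, 2.13], [-1.5, 1.42], [0.17, 2.43], [-1.26, 4.41], [0.16, 1.93], [-2.52, 2.52]. Speed limits (rad/s): [1.89, 1.89, 2.39, 2.39, 3.01, 3.01, 3.01].

### API

Orientations are given as [roll, pitch, yaw] about the fixed x, y, z axes, in that order (R = Rz(yaw) Ry(pitch) Rx(roll)).
In Python, from workcell import bot, optics gives the robot as it stands.
- The arm moves only by the tool drive_tool, never from a script. Its argument "rows" is one flat list of numbers, 4 for each row, row after row: the shift along the tool's x, y, z in mm, then the turn about the tool's z in rad. A call has exactly 10 rows; each row is the pose to reach, as a shift and turn from the pose commanded when the call began, along the tool's axes at that moment; what a row does not reach only later rows make up. A row lasts 1/8 s, in which the tool goes at most 62.5 mm and 10.7 degrees, less where a joint would pass 70% of its speed; a pose out of reach is approached as far as the arm can. A call with a gripper value outside its range is refused whole. "jaw" is the opening, from 0 (shut) to 1 (fully open), set as the call begins (left out, the last holds). The fingers move at their own pace and stop on an object; "squeeze" is the grip in N (left out, the last holds). Time passes only in rows, so rows that repeat a pose let the fingers close, or fill a call up. It gives the time, the measured TCP pose, the force and the opening at its end, in the units of the state.
- bot.observe(): the state, without advancing time (a new reading comes with each control period).
- optics.grab_frame(name): name is "scene" or "side" or "wrist"; returns a dict with "pixels" (384x512x3 uint8, red, green, blue), "z_map" (384x512 float32, m along the optical axis (not along the pixel's ray), 0 where there is no reading), "camera_matrix" (3x3 intrinsics, pixels), "dist_coeffs" ([k1, k2, p1, p2, k3] as OpenCV has them; the pictures are not rectified), "rvec" (rotation vector, rad) and "tvec" (3), from world to camera coordinates, as OpenCV has them. Camera axes: x right, y down, z forward; pixel columns grow to the right and rows downward; lengths in m; the calibration is good to about 2 mm. A picture is of the moment at which its call begins.
- bot.job_done(): hands the job in, once; it reports no verdict.
The state is a dict: "clock": time; "qpos": joint angles; "qd": joint speeds; "joint_efforts": joint torques, N m; "position": TCP position; "tool_rot": TCP orientation; "force": force on the tool from outside, world axes, zero at the start; "moment": the same for the moment, N m; "grip_width": finger opening in m.
Only numpy, scipy, OpenCV 4.12 (cv2) and the standard library are available. Lean on these libraries where they do the work, as an engineer would, in place of code of your own. Each camera call takes 0.05 s, during which the arm holds its last target. There are 200 camera calls.

### The job

Load an orange bottle cap into the empty lime-green pocket of the washer rack: open side down over the spray nozzle, closed top up, sitting flat on the pocket's floor. Set it down rather than drop it, and do not disturb the blue cap already in the rack.

Things in the scene. Friction and masses are not known exactly. Their poses are not given: they have to be found in the camera images.
- cap_orange_1: orange plastic screw cap of a reagent bottle: round cup 46 mm across, 26 mm high, knurled skirt 4 mm thick (mouth 38 mm across), closed top 5 mm thick with a white liner inside, about 20 g. Origin: centre of the open rim's plane; z points from there to the closed top. Starts on the bench open side down (z up), in any of three spots.
- cap_orange_2: second orange cap, identical, same frame, but starts lying open side up (z down, so its origin is 26 mm above the bench). A red cap of the same size also lies about and is not wanted. Either orange cap may be loaded; the other may stay.
- pocket (a point): floor centre of the empty lime-green pocket, 15 mm above the bench, z up. A round dish 66 mm across inside, wall 4 mm thick and 10 mm high; a nozzle 14 mm across stands 9 mm high in its centre: a cap over it has 10 mm play each way. Fixed on a steel rack that varies in place and yaw; the white pocket with the blue cap is 104 mm away along the point's y (+ or -).
- cap_loaded: blue cap, same size and frame as the orange ones, already standing open side down in the white pocket, on a floor as high as the lime one's. Not to be disturbed.
There are look-alikes about, which are no part of the job. What is shaped like the cap_orange_2 but grey is not meant. Leave any brown look-alike of the cap_orange_1 alone.

How it is judged:
By the outcome, as a careful person would: the job done as asked, in the order asked, and still so for the second after the job is handed in, with the robot touching nothing.
It also fails if it takes over 34 s, if anything falls off the work surface, if the arm or the gripper's body presses on something with over 40 N, if the wrist force passes 120 N, or if a joint passes its speed limit or range.

## Working session

There is one attempt and no reset: what is moved stays moved. The work goes in short steps, Python scripts to look and compute and a tool call to move; the robot and the scene stay as the last step left them, time stands still between calls to the robot, and variables do not carry over. Pictures are saved under pics/ and viewed, about 8 in all and at most 12, crops included, and the job is handed in when it is done.

Besides the shell and the picture viewer there is one more tool, called after "Request:" as name(argument=value, ...), one argument or row to a line, values as JSON. drive_tool: Moves the arm, as the interface text tells. Its arguments: {"type":"object","properties":{"rows":{"type":"array"},"jaw":{"type":"number"},"squeeze":{"type":"number"}},"required":["rows"]}

```bash
mkdir -p pics
cat > h.py <<'E'
import numpy as np, cv2
from workcell import bot, optics
def grab(n):
    f=optics.grab_frame(n); f['R']=cv2.Rodrigues(np.array(f['rvec'],float))[0]; f['t']=np.array(f['tvec'],float).ravel(); return f
def save(f,p,crop=None,s=1):
    im=f['pixels'][...,::-1]
    if crop: a,b,c,d=crop; im=im[b:d,a:c]
    cv2.imwrite(p,cv2.resize(im,None,fx=s,fy=s,interpolation=cv2.INTER_CUBIC))
def ray(f,uv):
    p=cv2.undistortPoints(np.array(uv,float).reshape(-1,1,2),np.array(f['camera_matrix']),np.array(f['dist_coeffs'])).reshape(-1,2)
    return np.c_[p,np.ones(len(p))]
def plane(f,uv,z):
    d=ray(f,uv)@f['R']; c=-f['R'].T@f['t']
    return c+d*((z-c[2])/d[:,2])[:,None]
def depth(f,uv):
    uv=np.array(uv).reshape(-1,2); Z=f['z_map'][uv[:,1].astype(int),uv[:,0].astype(int)]
    return (ray(f,uv)*Z[:,None]-f['t'])@f['R']
E
python3 - <<'E'
from h import *
ims=[]
for n in("scene","side","wrist"):
    f=grab(n); save(f,f'pics/{n}0.png'); print(n,-f['R'].T@f['t'])
    ims.append(f['pixels'][...,::-1])
    hsv=cv2.cvtColor(f['pixels'],cv2.COLOR_RGB2HSV)
    for c,(lo,hi) in dict(orange=((8,150,90),(20,255,255)),lime=((30,110,80),(60,255,255)),blue=((95,120,60),(125,255,255)),red=((0,150,80),(6,255,255))).items():
        m=cv2.inRange(hsv,lo,hi); k,l,st,ce=cv2.connectedComponentsWithStats(m)
        for i in range(1,k):
            if st[i,4]>60:
                v,u=np.nonzero(l==i); P=depth(f,np.c_[u,v]); P=P[f['z_map'][v,u]>0]
                print(c,st[i],ce[i].round(),np.median(P,0).round(3) if len(P) else None, P[:,2].max().round(3) if len(P) else None)
print(bot.observe())
E
```

```text
scene [ 1.09104647 -0.05072837  0.93782265]
orange [  0   0  98  18 313] [54.  6.] [-0.52  -0.494 -0.072] -0.06
orange [210 180  20  21 356] [220. 190.] [ 0.463 -0.032  0.025] 0.031
orange [124 198  22  22 244] [135. 209.] [ 0.478 -0.233  0.021] 0.032
orange [411 287  38  38 929] [428. 308.] [0.852 0.303 0.106] 0.143
lime [444 119  29  15 275] [458. 126.] [0.401 0.581 0.054] 0.071
lime [288 181  31  28 638] [303. 194.] [0.507 0.161 0.016] 0.029
lime [  5 206  47  59 895] [ 28. 237.] [ 0.533 -0.455  0.053] 0.058
blue [338 182  20  20 306] [348. 191.] [0.532 0.258 0.04 ] 0.046
blue [ 230  310  111   60 4229] [284. 341.] [0.846 0.036 0.059] 0.064
side [0.04565761 0.6605682  0.87027185]
orange [311 150  18  18 208] [319. 158.] [ 0.471 -0.229  0.018] 0.029
orange [ 40 191  32  29 646] [ 55. 205.] [0.82  0.331 0.105] 0.134
orange [274 196  20  20 320] [284. 205.] [ 0.453 -0.025  0.025] 0.03
lime [425  26  20  24 202] [434.  39.] [ 0.44  -0.927  0.067] 0.547
lime [322  90  48  25 357] [346. 103.] [ 0.512 -0.445  0.052] 0.057
lime [203 231  32  28 665] [219. 245.] [0.51  0.158 0.016] 0.03
bl
[... 841 characters left out ...]
 0.026] 0.028
{'clock': 0.15, 'qpos': array([-0.07024832,  0.52184073, -0.03632367,  1.59986873,  0.02117484,
        1.02108299, -0.11277576]), 'qd': array([ 0.00161034, -0.00222299,  0.00091957, -0.00289868, -0.0016663 ,
       -0.00010053,  0.00080281]), 'joint_efforts': array([ 4.00798544e-04, -9.27376485e+01,  1.98035471e+00, -3.70049715e+01,
        1.79930578e-02,  6.46477114e-03, -1.41420460e-05]), 'position': array([6.24755536e-01, 6.19593045e-06, 2.30883621e-01]), 'tool_rot': array([-3.14077723e+00,  3.43286848e-05,  1.57084002e+00]), 'force': array([-0.40467529,  0.0943917 ,  0.12901134]), 'moment': array([ 0.0086884 , -0.02411807, -0.03496169]), 'grip_width': 0.08535693439072643}
```

View pics/scene0.png

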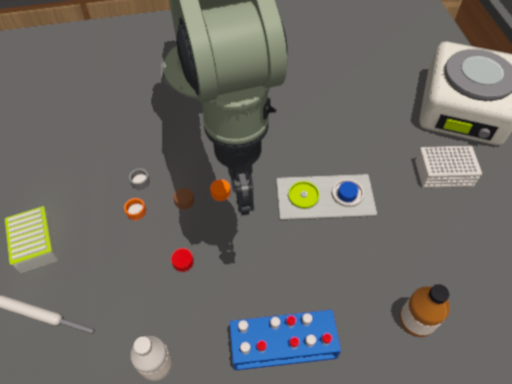

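View pics/side0.png

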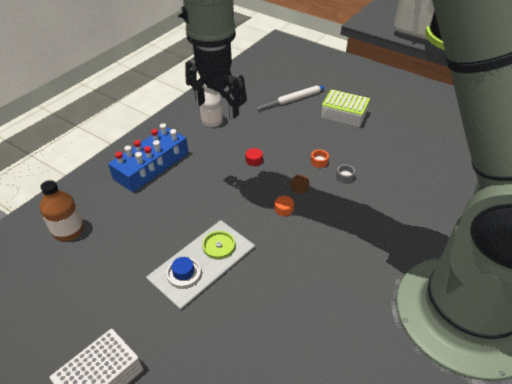

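Candidates:
- Orange, closed top up: scene (220,190). This fits cap_orange_1.
- Orange, open side up with white liner: (135,209). This is cap_orange_2.
- Brown look-alike: (184,198).
- Grey open cap: (139,178).
- Red cap: (182,260).
- Amber bottle: (428,308).

The lime pocket is at (303,194) and the blue cap at (348,191). I choose the cap at (220,190) and will check it in a close wrist crop.

Run:
```python
from h import *
fs={n:grab(n) for n in("scene","side","wrist")}
save(fs['wrist'],'pics/w1.png',(60,0,320,384),1.5)
for n,f in fs.items():
    hsv=cv2.cvtColor(f['pixels'],cv2.COLOR_RGB2HSV)
    v,u=np.mgrid[0:384,0:512]; uv=np.c_[u.ravel(),v.ravel()]
    P=depth(f,uv).reshape(384,512,3); ok=f['z_map']>0
    for c,(lo,hi,ap,z0) in dict(orange=((5,130,60),(20,255,255),(.463,-.03),.0225),lime=((28,90,60),(62,255,255),(.509,.16),.0215),brown=((3,60,20),(20,255,89),(.46,-.11),.022),blue=((95,120,60),(125,255,255),(.525,.262),.037)).items():
        m=(cv2.inRange(hsv,lo,hi)>0)&ok&(np.hypot(P[...,0]-ap[0],P[...,1]-ap[1])<.06)&(P[...,2]>z0)&(P[...,2]<.06)
        Q=P[m]
        if len(Q)<10: continue
        (cx,cy),r=cv2.minEnclosingCircle(Q[:,:2].astype(np.float32)*1000)
        print(n,c,len(Q),'mid',((Q.min(0)+Q.max(0))/2).round(4),'ext',(np.ptp(Q,0)).round(3),'circ',round(cx,1),round(cy,1),round(r,1),'z med',np.median(Q[:,2]).round(4))
```

```text
scene orange 251 mid [ 0.4587 -0.0308  0.0272] ext [0.048 0.044 0.009] circ 459.3 -31.6 24.4 z med 0.0263
scene lime 159 mid [0.5106 0.1602 0.0254] ext [0.073 0.072 0.007] circ 510.4 159.2 37.2 z med 0.0252
scene brown 222 mid [ 0.4658 -0.1153  0.0274] ext [0.047 0.039 0.01 ] circ 465.6 -118.3 23.9 z med 0.0264
scene blue 246 mid [0.5273 0.2601 0.0417] ext [0.044 0.044 0.009] circ 528.2 260.7 23.4 z med 0.0411
side orange 212 mid [ 0.4557 -0.0293  0.0266] ext [0.047 0.045 0.008] circ 456.1 -30.6 24.2 z med 0.0261
side lime 180 mid [0.5092 0.1604 0.0257] ext [0.075 0.074 0.008] circ 509.6 161.1 38.3 z med 0.0245
side brown 181 mid [ 0.4644 -0.115   0.0263] ext [0.046 0.042 0.008] circ 464.3 -117.2 23.5 z med 0.026
side blue 308 mid [0.5263 0.2611 0.0412] ext [0.045 0.045 0.008] circ 524.7 261.5 24.3 z med 0.0411
wrist orange 866 mid [ 0.4579 -0.0298  0.0254] ext [0.046 0.046 0.006] circ 458.6 -29.7 23.7 z med 0.026
wrist lime 749 mid [0.5116 0.1609 0.025 ] ext [0.073 0.074 0.007] circ 511.4 160.9 37.2 z med 0.0248
wrist brown 347 mid [ 0.4626 -0.1125  0.0252] ext [0.039 0.036 0.006] circ 463.1 -113.2 23.0 z med 0.0259
```

View pics/w1.png

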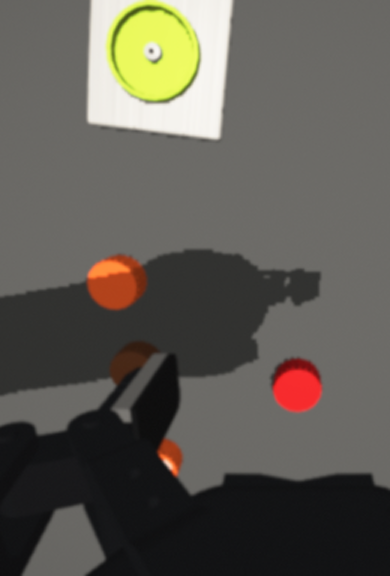

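The crop shows the closed orange top at crop (115,282), with the brown cap separate at (135,360). The lime dish with its nozzle is at (152,50).

All three views agree: cap at (0.458,−0.030) with its top at z 0.026, pocket at (0.511,0.161) with its wall top at z 0.025. I will grip only the upper ~12 mm so the fingers stay above the pocket wall.

Request:
drive_tool(
  rows=[-4,-20,10,0,-8,-45,35,0,-13,-75,65,0,-19,-105,95,0,-24,-135,120,0,-28,-155,140,0,-30,-167,150,0,-30,-167,150,0,-30,-167,150,0,-30,-167,150,0],
  jaw=1,
  squeeze=30,
)

```text
clock: 1.55
position: [0.4588, -0.0299, 0.0817]
tool_rot: [3.14, -0.0, 1.571]
force: [0.0, 0.4, 0.7]
grip_width: 0.0856
```

Request:
drive_tool(
  rows=[0,0,12,0,0,0,28,0,0,0,44,0,0,0,58,0,0,0,66,0,0,0,71,0,0,0,71,0,0,0,71,0,0,0,71,0,0,0,71,0],
)

```text
clock: 2.8
position: [0.4581, -0.03, 0.0105]
tool_rot: [3.141, -0.0, 1.571]
force: [-0.3, -0.6, -0.4]
grip_width: 0.0852
```

Request:
drive_tool(
  rows=[0,0,0,0,0,0,0,0,0,0,0,0,0,0,0,0,0,0,0,0,0,0,0,0,0,0,0,0,0,0,0,0,0,0,0,0,0,0,0,0],
  jaw=0.3,
  squeeze=30,
)

```text
clock: 4.05
position: [0.458, -0.03, 0.0105]
tool_rot: [3.141, 0.0, 1.571]
force: [-1.1, 0.2, 8.9]
grip_width: 0.0445
```

Run:
```python
from h import *
a=grab('side');b=grab('scene')
A=cv2.resize(a['pixels'][165:245,235:335,::-1],None,fx=4,fy=4,interpolation=cv2.INTER_CUBIC)
B=cv2.resize(b['pixels'][150:230,170:270,::-1],None,fx=4,fy=4,interpolation=cv2.INTER_CUBIC)
cv2.imwrite('pics/g1.png',np.hstack([A,B]))
```

```text
(no output)
```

View pics/g1.png

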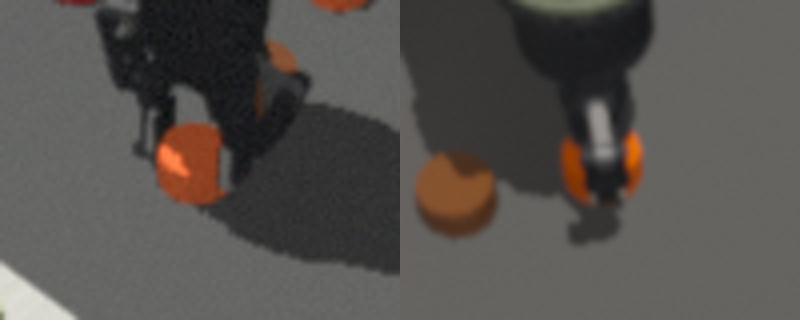

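The cap is between the fingers at its upper part in both views: side crop (190,160), scene crop (600,165). I'll lift it and check how it hangs.

Request:
drive_tool(
  rows=[0,0,-3,0,0,0,-10,0,0,0,-25,0,0,0,-45,0,0,0,-65,0,0,0,-80,0,0,0,-90,0,0,0,-90,0,0,0,-90,0,0,0,-90,0],
  jaw=0.3,
  squeeze=40,
)

```text
clock: 5.4
position: [0.4577, -0.03, 0.0998]
tool_rot: [-3.141, 0.0, 1.571]
force: [-0.1, -0.0, 0.7]
grip_width: 0.0441
```

Run:
```python
from h import *
s=bot.observe(); p=s['position']; print(p,s['grip_width'],s['force'])
ims=[]
for n in('side','scene'):
    f=grab(n)
    uv=cv2.projectPoints(np.array([[p[0],p[1],p[2]+.01]]),np.array(f['rvec']),np.array(f['tvec']),np.array(f['camera_matrix']),np.array(f['dist_coeffs']))[0].ravel().astype(int)
    print(n,uv); x,y=uv
    ims.append(cv2.resize(f['pixels'][y-40:y+40,x-50:x+50,::-1],None,fx=4,fy=4,interpolation=cv2.INTER_CUBIC))
    hsv=cv2.cvtColor(f['pixels'],cv2.COLOR_RGB2HSV); m=cv2.inRange(hsv,(5,130,60),(20,255,255)); m[:y-25]=0;m[y+25:]=0;m[:,:x-25]=0;m[:,x+25:]=0
    v,u=np.nonzero((m>0)&(f['z_map']>0)); P=depth(f,np.c_[u,v]); print(len(P),np.percentile(P,[3,50,97],axis=0).round(4))
cv2.imwrite('pics/l1.png',np.hstack(ims))
```

```text
[ 0.45769479 -0.03001175  0.09977824] 0.04407391844717036 [-0.12622003 -0.03557445  0.67437746]
side [284 177]
470 [[ 0.4354 -0.1334  0.0104]
 [ 0.4556 -0.0315  0.1078]
 [ 0.4775 -0.0082  0.1178]]
scene [217 165]
172 [[ 3.700e-01 -5.410e-02  5.000e-04]
 [ 4.707e-01 -4.350e-02  1.144e-01]
 [ 5.238e-01 -9.300e-03  2.008e-01]]
```

View pics/l1.png

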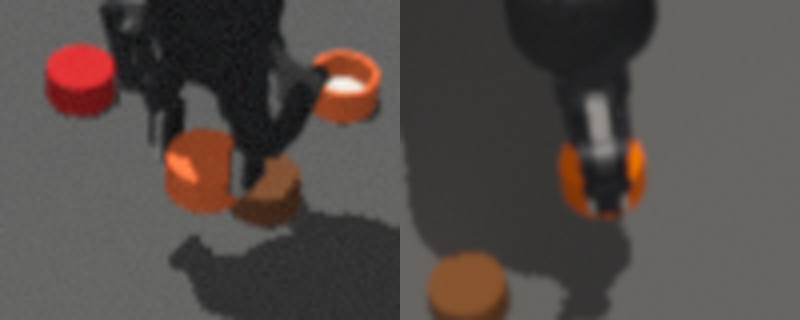

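The cap is lifted and hangs level at side crop (200,170). The brown, red and second orange caps have not moved. I'll carry it over the pocket.

Request:
drive_tool(
  rows=[10,3,0,0,35,10,0,0,70,20,0,0,105,29,0,0,140,39,0,0,168,47,0,0,184,51,0,0,190,53,0,0,190,53,0,0,190,53,0,0],
)

```text
clock: 6.75
position: [0.5109, 0.1589, 0.1003]
tool_rot: [-3.141, 0.0, 1.57]
force: [0.1, -0.3, -0.2]
grip_width: 0.0446
```

Run:
```python
from h import *
s=bot.observe(); p=s['position']; print(p,s['grip_width'],s['force'])
ims=[]
v,u=np.mgrid[0:384,0:512]; uv=np.c_[u.ravel(),v.ravel()]
for n in('side','scene','wrist'):
    f=grab(n); P=depth(f,uv).reshape(384,512,3); hsv=cv2.cvtColor(f['pixels'],cv2.COLOR_RGB2HSV)
    near=(f['z_map']>0)&(abs(P-p)<(.06,.035,.06)).all(-1)
    o=near&(cv2.inRange(hsv,(5,130,50),(20,255,255))>0); d=near&(hsv[...,2]<70)&~o&(P[...,2]>p[2]-.03)
    for k,m in(('orange',o),('dark',d)):
        if m.sum()>5: print(n,k,m.sum(),(np.percentile(P[m],[1,50,99],axis=0)-p).round(4).tolist())
    if n!='wrist':
        x,y=cv2.projectPoints(p[None],np.array(f['rvec']),f['t'],np.array(f['camera_matrix']),np.array(f['dist_coeffs']))[0].ravel().astype(int)
        ims.append(cv2.resize(f['pixels'][y-40:y+40,x-50:x+50,::-1],None,fx=4,fy=4,interpolation=cv2.INTER_CUBIC))
cv2.imwrite('pics/h1.png',np.hstack(ims))
```

```text
[0.51091018 0.15889555 0.10030815] 0.044618915186988406 [ 0.12413652 -0.28253051 -0.18535425]
side orange 315 [[-0.0234, -0.0163, -0.0073], [-0.0015, 0.0096, 0.0146], [0.0225, 0.0231, 0.0439]]
side dark 286 [[-0.055, -0.0114, 0.015], [0.02, 0.0042, 0.0496], [0.0525, 0.0122, 0.0598]]
scene orange 167 [[-0.0217, -0.0237, -0.0074], [0.0039, -0.0145, 0.0148], [0.0279, 0.005, 0.0507]]
scene dark 85 [[-0.0297, -0.0139, 0.0147], [0.0323, -0.0083, 0.0429], [0.0551, 0.0066, 0.0586]]
wrist orange 6244 [[-0.0202, -0.0201, -0.0067], [0.001, 0.0053, 0.0152], [0.0228, 0.0234, 0.0167]]
wrist dark 8157 [[-0.0524, -0.0105, 0.0124], [-0.0208, 0.0068, 0.0551], [0.0548, 0.0138, 0.0598]]
```

View pics/h1.png

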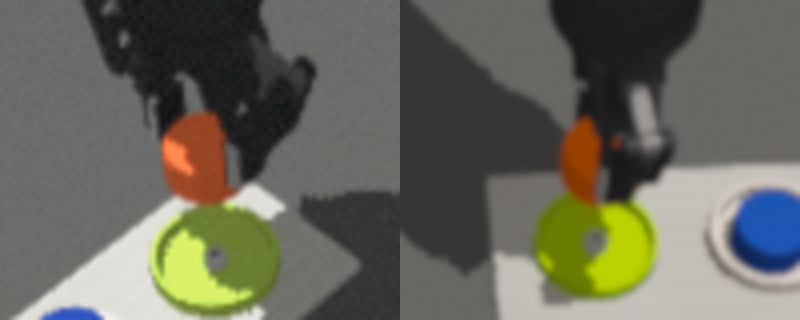

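The cap is over the lime dish, level, with its top 15 mm above the TCP as expected. The nozzle shows at side crop (215,258). I'll go down to about 5 mm above the floor.

Request:
drive_tool(
  rows=[1,0,8,0,1,0,20,0,1,0,34,0,1,0,47,0,1,0,57,0,1,0,64,0,1,0,68,0,1,0,70,0,1,0,70,0,1,0,70,0],
)

```text
clock: 8.15
position: [0.5111, 0.161, 0.0306]
tool_rot: [3.141, -0.0, 1.571]
force: [-0.8, 0.1, -0.6]
grip_width: 0.0445
```

Run:
```python
from h import *
s=bot.observe(); p=s['position']; print(p,s['grip_width'],s['force'])
ims=[]
for n in('side','scene'):
    f=grab(n)
    x,y=cv2.projectPoints(p[None],np.array(f['rvec']),f['t'],np.array(f['camera_matrix']),np.array(f['dist_coeffs']))[0].ravel().astype(int)
    ims.append(cv2.resize(f['pixels'][y-35:y+25,x-40:x+40,::-1],None,fx=5,fy=5,interpolation=cv2.INTER_CUBIC))
cv2.imwrite('pics/p1.png',np.hstack(ims))
```

```text
[0.51114908 0.16102245 0.03055173] 0.04447635426475981 [-0.79955008  0.14763636 -0.60978626]
```

View pics/p1.png

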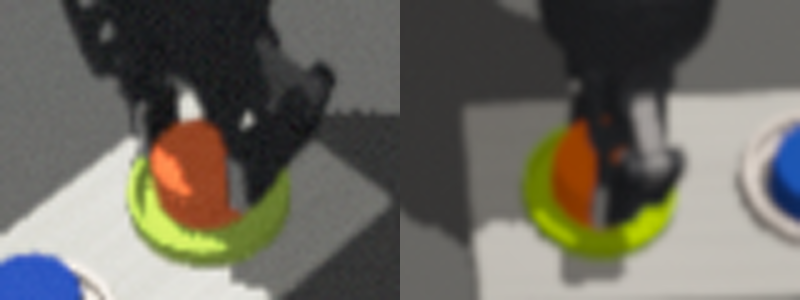

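The cap is centred in the dish (side crop 195,175) with no contact force yet. About 5 mm is left, which I'll do slowly.

Request:
drive_tool(
  rows=[0,0,1,0,0,0,2,0,0,0,3,0,0,0,3.5,0,0,0,4,0,0,0,4.5,0,0,0,4.5,0,0,0,4.5,0,0,0,4.5,0,0,0,4.5,0],
)

```text
clock: 9.5
position: [0.511, 0.161, 0.0258]
tool_rot: [-3.142, 0.0, 1.571]
force: [-0.3, 0.7, 0.4]
grip_width: 0.044
```

Request:
drive_tool(
  rows=[0,0,0.3,0,0,0,0.6,0,0,0,0.9,0,0,0,1,0,0,0,1,0,0,0,1,0,0,0,1,0,0,0,1,0,0,0,1,0,0,0,1,0],
)

```text
clock: 10.75
position: [0.5111, 0.161, 0.0256]
tool_rot: [3.141, -0.0, 1.571]
force: [-5.7, -1.6, 20.3]
grip_width: 0.0441
```

Contact came at TCP z 0.0256, which is where the cap should meet the floor (0.0255). I'll ease off and then open.

Request:
drive_tool(
  rows=[0,0,-0.3,0,0,0,-0.6,0,0,0,-0.7,0,0,0,-0.7,0,0,0,-0.7,0,0,0,-0.7,0,0,0,-0.7,0,0,0,-0.7,0,0,0,-0.7,0,0,0,-0.7,0],
)

```text
clock: 12.0
position: [0.511, 0.161, 0.0257]
tool_rot: [3.142, -0.0, 1.571]
force: [-1.7, -0.7, 6.9]
grip_width: 0.0447
```

Request:
drive_tool(
  rows=[0,0,0,0,0,0,0,0,0,0,0,0,0,0,0,0,0,0,0,0,0,0,0,0,0,0,0,0,0,0,0,0,0,0,0,0,0,0,0,0],
  jaw=0.85,
)

```text
clock: 13.25
position: [0.511, 0.161, 0.0255]
tool_rot: [-3.142, 0.0, 1.571]
force: [0.3, 0.1, 0.3]
grip_width: 0.0726
```

Request:
drive_tool(
  rows=[0,0,-3,0,0,0,-10,0,0,0,-25,0,0,0,-45,0,0,0,-70,0,-20,0,-95,0,-50,0,-115,0,-80,0,-130,0,-95,0,-130,0,-100,0,-130,0],
)

```text
clock: 14.5
position: [0.5109, 0.0606, 0.1556]
tool_rot: [3.141, -0.0, 1.57]
force: [0.1, 0.7, 0.4]
grip_width: 0.0726
```

Run:
```python
from h import *
s=bot.observe(); print(s['clock'],s['position'],s['grip_width'],s['force'])
ims=[]
v,u=np.mgrid[0:384,0:512]; uv=np.c_[u.ravel(),v.ravel()]
for n in('side','scene','wrist'):
    f=grab(n); P=depth(f,uv).reshape(384,512,3); hsv=cv2.cvtColor(f['pixels'],cv2.COLOR_RGB2HSV)
    for k,ap,lo,hi,z0 in(('orange',(.511,.161),(5,130,50),(20,255,255),.037),('lime',(.511,.161),(28,90,60),(62,255,255),.0215),('blue',(.526,.261),(95,120,60),(125,255,255),.037)):
        m=(f['z_map']>0)&(np.hypot(P[...,0]-ap[0],P[...,1]-ap[1])<.06)&(cv2.inRange(hsv,lo,hi)>0)&(P[...,2]>z0)&(P[...,2]<.06)
        Q=P[m]
        if len(Q)>9:
            c=np.linalg.lstsq(np.c_[Q[:,:2]-Q[:,:2].mean(0),np.ones(len(Q))],Q[:,2],rcond=None)[0]
            print(n,k,len(Q),((Q.min(0)+Q.max(0))/2).round(4),np.ptp(Q,0).round(3),'z',np.median(Q[:,2]).round(4),'slope',c[:2].round(3))
    if n!='wrist':
        x,y=cv2.projectPoints(np.array([[.511,.161,.03]]),np.array(f['rvec']),f['t'],np.array(f['camera_matrix']),np.array(f['dist_coeffs']))[0].ravel().astype(int)
        ims.append(cv2.resize(f['pixels'][y-30:y+30,x-40:x+40,::-1],None,fx=5,fy=5,interpolation=cv2.INTER_CUBIC))
cv2.imwrite('pics/f1.png',np.hstack(ims))
```

```text
14.5 [0.51093184 0.06060639 0.15555336] 0.07258702581539904 [0.08269514 0.72196488 0.3547243 ]
side orange 268 [0.5097 0.16   0.041 ] [0.044 0.048 0.008] z 0.0413 slope [0.004 0.011]
side lime 134 [0.5082 0.1597 0.0257] [0.074 0.074 0.008] z 0.0245 slope [ 0.017 -0.009]
side blue 306 [0.5255 0.2608 0.0411] [0.045 0.044 0.008] z 0.0414 slope [ 0.012 -0.022]
scene orange 260 [0.5119 0.1596 0.0416] [0.048 0.045 0.009] z 0.041 slope [-0.002  0.015]
scene lime 130 [0.5103 0.1598 0.0284] [0.074 0.072 0.014] z 0.0247 slope [0.005 0.007]
scene blue 242 [0.528  0.2602 0.0411] [0.045 0.044 0.008] z 0.0413 slope [0.009 0.009]
wrist orange 2083 [0.5117 0.1596 0.0402] [0.044 0.045 0.006] z 0.0411 slope [0.003 0.003]
wrist lime 984 [0.5106 0.1611 0.0315] [0.072 0.072 0.02 ] z 0.0249 slope [0.012 0.002]
```

View pics/f1.png

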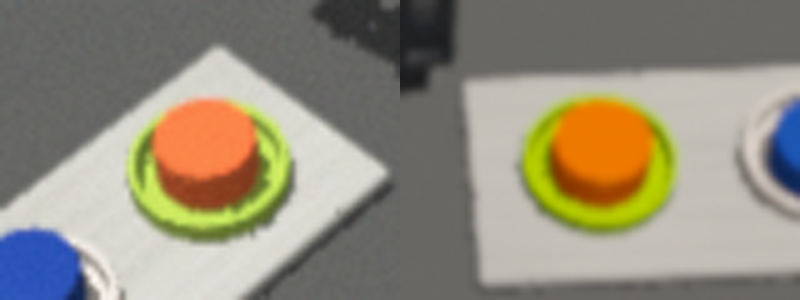

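The cap sits centred and flat in the lime dish (side crop 205,150; scene crop 600,155). Its top is at z 0.041, the same as the blue cap, which is where it was. The gripper is clear.

```bash
python3 -c "
from workcell import bot
print(bot.job_done())"
```

```text
the job is handed in; nothing more can be done
None
```

I loaded cap_orange_1, the one standing open side down, into the lime-green pocket and handed the job in at about 14.7 s of the 34 s allowed. I gripped only its upper part so the fingers cleared the pocket wall. I lowered it until the floor contact read 20 N, eased off to 7 N, then opened the jaws and backed away.

The last checks, from all three cameras unless noted:
- **Position:** the cap is within about 2 mm of the pocket centre.
- **Seating:** its closed top is up at z = 0.041 m, as the 15 mm floor plus the 26 mm cap should give. It is level to within 0.015 slope.
- **Blue cap:** it is within 1 mm of where it was before. Only the scene and side cameras saw it.
- **Robot:** the gripper is clear, with force readings near zero.

The gripper read a 44–45 mm opening on the 46 mm cap, a small disagreement that made no difference. No check failed.

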